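# Hang the cullet pail on the weighing stand

### The arm

A 7-joint arm with a two-finger parallel gripper is mounted at the origin on the work surface. World frame = base frame: x ahead of the robot, y to its left, z up, the work surface at z = 0. Lengths are in m, angles in rad, forces in N, time in s.
With the tool pointing down it reaches from about 0.35 to 0.9 m from the base axis. Payload 7.2 kg.
Tool frame: the origin (TCP) lies on the centre line of the jaws, within the pads' length; the fingertips stand 19 mm ahead of it and the grasp point (between the pads) is the TCP (tips_ahead is the distance from the TCP to the fingertips, in m); z points along the fingers, x is the direction in which the jaws open and shut, and the axes are right-handed (so a half turn about z gives the same grasp; the last joint's range is limited). The gripper opens to 85 mm and grips with 20 to 120 N. Pads are 22 mm wide; open, the fingers measure 114 mm over their backs; the gripper's body (76 mm by 85 mm) begins 54 mm behind the grasp point. The pads swing forward as they close: fully open they stand 13 mm farther back than shut.
Start: joints at [-1.213, 0.411, -0.013, 1.596, 0.006, 1.134, -0.082], TCP at [0.258, 0.569, 0.25] pointing down, gripper open.
Joint ranges: [-2.95, 2.95], [-0.29, 1.99], [-1.47, 1.44], [0.14, 2.54], [-1.03, 4.17], [0.13, 1.85], [-2.86, 2.86]. Speed limits (rad/s): [2.39, 2.39, 3.01, 3.01, 3.14, 3.14, 3.14].

### API

Orientations are given as a unit quaternion [w, x, y, z].
In Python, from rig import get_state, snapshot, get_calibration, finish_job, tips_ahead gives the robot as it stands.
- The arm moves only by the shell command python3 -m pendant 'ROWS' [FORCE]. ROWS is JSON, a list of rows, each a list of 7 numbers: the turn, a rotation vector about the world's x, y, z in rad, then the shift along the world's x, y, z in cm, then the finger opening in cm, from 0 to 8.54. In form: [[rx, ry, rz, dx, dy, dz, grip], ...]. A call has 1 to 12 rows; each row is the pose to reach, as a shift and turn from the pose measured when the call began; what a row does not reach only later rows make up. A row lasts 1/10 s, in which the tool goes at most 50 mm and 8.59 degrees, less where a joint would pass 70% of its speed; a pose out of reach is approached as far as the arm can. A call with a gripper value outside its range is refused whole. The fingers move at their own pace and stop on an object; FORCE is the grip in N (left out, the last holds). Time passes only in rows, so rows that repeat a pose let the fingers close. It gives the time, the measured TCP pose, the force and the opening at its end, in the units of the state.
- get_state(): the state, without advancing time (a new reading comes with each control period).
- snapshot(name): name is "scene" or "top" or "wrist"; returns the picture (384x512x3 uint8, red, green, blue); there is no depth.
- get_calibration(name): a dict with "fx", "fy", "cx", "cy" (pixels), "origin" and "rotation" of the camera in the world; the wrist camera has in their place "mount" (4x4, takes a point from camera to tool coordinates, whose origin is the TCP and whose axes are the tool frame's). Camera axes: x right, y down, z forward; pixel columns grow to the right and rows downward; lengths in m; the calibration is good to about 2 mm. A picture is of the moment at which its call begins: read the wrist's pose just before it. get_calibration takes no time and is no camera call.
- finish_job(): hands the job in, once; it reports no verdict.
The state is a dict: "clock": time; "q": joint angles; "joint_velocities": joint speeds; "effort": joint torques, N m; "ee_pos": TCP position; "eef_rot": TCP orientation; "contact_force": force on the tool from outside, world axes, zero at the start; "torque": the same for the moment, N m; "gripper_width": opening from 0.0 (shut) to 1.0 (fully open).
Only numpy, scipy, OpenCV 4.12 (cv2) and the standard library are available. Lean on these libraries where they do the work, as an engineer would, in place of code of your own. Each camera call takes 0.05 s, during which the arm holds its last target. There are 200 camera calls.

### The job

Swing the pail's bail up from lying flat to upright while the pail stays standing on the bench, then lift the pail by the bail and hang it with both prongs of the weighing stand's forked hook under the bail. The stand has a delicate spring: lower the pail gently until the hook carries it before you let go, never drop it on or press hard on the stand, and leave it hanging still; leave the other things on the bench alone.

Things in the scene. Friction and masses are not known exactly. Their poses are not given: they have to be found in the camera images.
- pail: Small round bare-metal pail, 100 mm tall, outside diameter 110 mm at the rim and 100 mm at the foot, empty, about 0.34 to 0.55 kg, loose. Origin: centre of its underside; z up. The bail turns on two ears at its sides (along its y axis), 92 mm above the underside.
- bail (a joint): Angle (rad) of the pail's swing bail, a dark wire frame turning almost freely about the pail's y axis, 92 mm above its underside: 0 = lying level out to the pail's +x side (the start, on a stop), 1.57 = upright, 3.14 = level on the other side. Two arms 110 mm long, 62 mm either side of the middle, joined by a straight crossbar along the pail's y axis; wire 8 mm thick.
- grip (a point): Middle of the bail's crossbar, 110 mm from its pivots, inside a red hand grip, 18 mm thick and 44 mm long along the crossbar, that spins freely on the wire (so pail and bail can swing while it is pinched). Bare wire for 40 mm on either side. Lying flat, the crossbar is 55 mm clear of the rim and 92 mm above the bench. Axes turn with the bail: y along the crossbar, x from the pivots to the grip.
- stand: Weighing stand fixed to the bench: green base plate 10 mm thick, 120 mm wide, at x = 32 to 172 mm; steel post at x = 92 mm; on it a yellow head with a steel forked hook pointing to -x. Origin: at bench level straight below the hook's seat, midway between the prongs; z up. The pail's crossbar is hung along the stand's y axis. The fork is sprung: it gives downwards about 4 N per mm, 10 mm at most.
- seat_mid (a point): Point above the stand's origin, 247 mm over the bench: the MIDDLE of the range of heights where the seated crossbar's centre line may lie. The head is clamped elsewhere each time, so the true seated height, not reported, is 225 to 269 mm: feel for it. Enter from the -x side with the crossbar above the prong tips and the pail's rim below the prongs.
- post_top (a point): Top of the stand's post, 18 mm thick, 265 mm above the bench. Fork: two prongs of 8 mm bar at the stand's y = -38 and +38 mm, nothing between them; each has a valley (the seat) at x = 0, an upturned tip at x = -14 mm and a hump from x = 14 to 34 mm. Tip tops lie 12 mm above the seated crossbar's centre line, the valleys' undersides 12 mm below it.
- mould: Bystander: dark wooden blowing mould, 76 mm across, 55 mm tall, origin centre of underside. Loose.
- vase: Bystander: green glass vase, 72 mm across, 130 mm tall, origin centre of underside. Loose.
- weight: Bystander: amber glass paperweight, 74 mm across, 52 mm tall, origin centre of underside. Loose.
- jacks: Bystander: dark steel jacks (large tongs) lying flat, 200 mm long along its x axis, 50 mm wide, 11 mm high, origin at its middle. Loose.
Not all that is in view belongs to the job. What is meant by the pail is not blue or purple, and is the larger of those in its own colour.

How it is judged:
On the way, in this order (a step that is already met when the one before it is completed fails the run):
1. the bail stands upright (within 0.2 rad) while the pail still stands on the bench (value of joint bail between 1.37 and 1.77 rad and height (world z) of pail below 0.006 m and angle between pail's own z axis and vertical below 0.08 rad), for 0.2 s.
2. the bail lies in the hook's seats and the hook carries more than 1.5 N while the fingers still hold the bail (x of grip in the frame of stand between -0.012 and 0.012 m and y of grip in the frame of stand between -0.018 and 0.018 m and contact force between pail and stand above 1.5 N and contact force between the fingers and pail above 0.5 N), for 0.2 s.
At the end, for the whole second after the job is handed in: The pail hangs released and nearly still (under 40 mm/s), free of the bench, by its bail on both prongs: crossbar middle within 12 mm (x) and 18 mm (y) of the seat in the stand's frame, hook carrying over 2 N, pail within 0.15 rad and bail within 0.3 rad of upright (x of grip in the frame of stand between -0.012 and 0.012 m and y of grip in the frame of stand between -0.018 and 0.018 m and contact force between pail and stand above 2 N and height (world z) of pail above 0.012 m and angle between pail's own z axis and vertical below 0.15 rad and value of joint bail between 1.27 and 1.87 rad and linear speed of pail below 0.04 m/s); the robot touches nothing.
It fails at once if anything bears or knocks on the weighing stand with more than 14 N (contact force between anything else and stand above 14 N).
It fails at once if the pail is tipped by more than 0.6 rad (angle between pail's own z axis and vertical above 0.6 rad).
It fails at once if the mould, vase, paperweight or jacks is shifted by more than 25 mm or knocked over (distance of any of mould, vase, weight, jacks from where it was at the start of the episode above 0.025 m or angle between any of mould, vase, weight, jacks's own z axis and vertical above 0.4 rad).
It also fails if it takes over 70 s, if anything falls off the work surface, if the arm or the gripper's body presses on something with over 40 N, if the wrist force passes 120 N, or if a joint passes its speed limit or range.

## Working session

There is one attempt and no reset: what is moved stays moved. The work goes in short steps, Python scripts to look and compute and a shell command to move; the robot and the scene stay as the last step left them, time stands still between calls to the robot, and variables do not carry over. Pictures are saved under pics/ and viewed, about 8 in all and at most 12, crops included, and the job is handed in when it is done.

```bash
mkdir -p pics; ls; python3 - <<'E'
from rig import *
import cv2,numpy as np
s=get_state();print({k:np.round(v,3).tolist() for k,v in s.items()},tips_ahead)
for n in("scene","top"):
    im=snapshot(n);cv2.imwrite(f"pics/{n}0.png",im[:,:,::-1]);c=get_calibration(n);print(n,{k:np.round(v,4).tolist() for k,v in c.items()})
a=cv2.imread("pics/scene0.png");b=cv2.imread("pics/top0.png")
print(get_calibration("wrist"))
E
```

```text
pics
{'clock': 0.0, 'q': [-1.213, 0.412, -0.013, 1.597, 0.006, 1.134, -0.082], 'joint_velocities': [-0.002, 0.001, -0.001, 0.001, -0.0, -0.001, 0.001], 'effort': [-0.0, -60.062, 0.682, -29.942, 0.014, 0.01, 0.0], 'ee_pos': [0.258, 0.569, 0.249], 'eef_rot': [0.0, 0.841, 0.542, -0.001], 'contact_force': [-0.578, -0.244, 0.467], 'torque': [0.034, 0.005, -0.016], 'gripper_width': 1.001} 0.019
scene {'fx': 349.5008, 'fy': 349.5008, 'cx': 251.1649, 'cy': 191.3998, 'origin': [1.2278, -0.7045, 1.1146], 'rotation': [-0.3389, 0.8429, 0.3916, -0.1459]}
top {'fx': 436.8424, 'fy': 436.8424, 'cx': 260.3722, 'cy': 187.0358, 'origin': [0.3675, -0.0633, 1.6335], 'rotation': [0.0482, -0.6965, 0.7144, -0.0468]}
{'fx': 339.4278980642694, 'fy': 339.4278980642694, 'cx': 255.17256291676912, 'cy': 193.29665188475232, 'mount': array([[ 9.99999552e-01, -9.11268398e-04, -2.54968020e-04,
        -2.39542109e-04],
       [ 9.45730858e-04,  9.53412554e-01,  3.01668043e-01,
        -7.70593559e-02],
       [-3.18108430e-05, -3.01668149e-01,  9.53412989e-01,
        -1.24411530e-01],
       [ 0.00000000e+00,  0.00000000e+00,  0.00000000e+00,
         1.00000000e+00]])}
```

View pics/scene0.png

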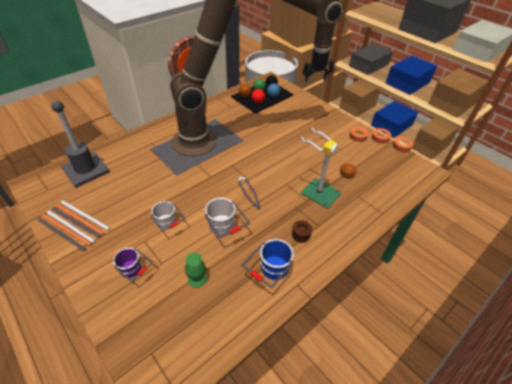

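View pics/top0.png

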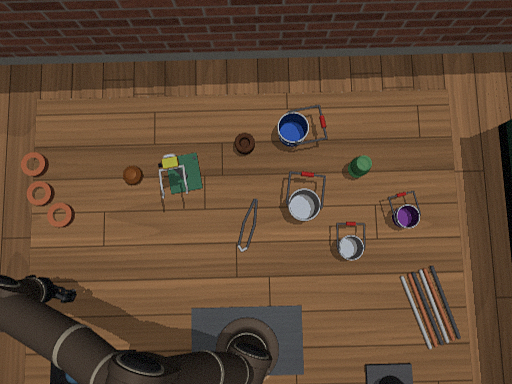

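The larger bare pail is at top-view (304,204), with its grip at (307,175). The stand plate is at (185,172), yellow head at (170,160), with prongs pointing down-image to about row 205, towards the robot.

```bash
cat > h.py <<'E'
import numpy as np,cv2
from rig import *
from scipy.spatial.transform import Rotation as R
def cam(n,st=None):
    c=get_calibration(n)
    if n=="wrist":
        st=st or get_state();M=np.eye(4);q=np.array(st["eef_rot"]);M[:3,:3]=R.from_quat(q[[1,2,3,0]]).as_matrix();M[:3,3]=st["ee_pos"]
        M=M@c["mount"];Rm,o=M[:3,:3],M[:3,3]
    else:
        q=np.array(c["rotation"]);o=np.array(c["origin"])
        Rm=R.from_quat(q[[1,2,3,0]]).as_matrix() if q.shape==(4,) else q
    return c,Rm,o
def ray(C,uv):
    c,Rm,o=C;d=Rm@np.array([(uv[0]-c["cx"])/c["fx"],(uv[1]-c["cy"])/c["fy"],1]);return o,d/np.linalg.norm(d)
def onz(C,uv,z):
    o,d=ray(C,uv);return o+d*(z-o[2])/d[2]
def proj(C,p):
    c,Rm,o=C;v=Rm.T@(np.array(p)-o);return np.array([c["fx"]*v[0]/v[2]+c["cx"],c["fy"]*v[1]/v[2]+c["cy"]])
def tri(C1,u1,C2,u2):
    o1,d1=ray(C1,u1);o2,d2=ray(C2,u2)
    t=np.linalg.lstsq(np.c_[d1,-d2],o2-o1,rcond=None)[0];a,b=o1+t[0]*d1,o2+t[1]*d2
    return (a+b)/2,np.linalg.norm(a-b)
def blobs(im,lo,hi,amin=15):
    hsv=cv2.cvtColor(im,cv2.COLOR_RGB2HSV);m=cv2.inRange(hsv,lo,hi);n,l,s,c=cv2.connectedComponentsWithStats(m)
    return m,l,[(i,s[i].tolist(),c[i]) for i in range(1,n) if s[i][4]>=amin]
E
python3 - <<'E'
from h import *
np.set_printoptions(precision=4,suppress=True)
T,S=cam("top"),cam("scene")
for n,C in(("top",T),("scene",S)):
    im=cv2.imread(f"pics/{n}0.png")[:,:,::-1].copy()
    for nm,lo,hi,z in(("red",(0,200,120),(5,255,255),.092),("green",(50,80,40),(85,255,255),.01),("yellow",(24,150,120),(35,255,255),.25)):
        m,l,b=blobs(im,lo,hi)
        for i,s,c in b:
            r=cv2.minAreaRect(cv2.findContours((l==i).astype('uint8'),0,2)[0][0])
            print(n,nm,s,c,onz(C,c,z)); 
            if nm=="green" and s[4]>200: print(np.array([onz(C,p,.01)[:2] for p in cv2.boxPoints(r)]))
print("rim",onz(T,(304,204),.08))
print("post scene",proj(S,[.5,.3,.265]))
a=cv2.imread("pics/top0.png");b=cv2.imread("pics/scene0.png")
f=lambda i,x,y,w,h,k:cv2.resize(i[y:y+h,x:x+w],None,fx=k,fy=k,interpolation=cv2.INTER_CUBIC)
cv2.imwrite("pics/c1.png",np.hstack([f(a,140,140,65,75,6),f(b,290,120,65,95,6)[:450]]))
cv2.imwrite("pics/c2.png",np.vstack([f(a,270,160,70,70,4),f(b,195,190,70,70,4)]))
c1=cv2.imread("pics/c1.png");c2=cv2.imread("pics/c2.png");
o=np.zeros((560,c1.shape[1],3),'uint8')
cv2.imwrite("pics/c1.png",c1);print(c1.shape)
E
```

```text
top green [178, 153, 24, 38, 519] [191.2216 170.7245] [0.6559 0.1962 0.01  ]
[[0.7135 0.2475]
 [0.7257 0.1789]
 [0.5918 0.1535]
 [0.5798 0.2214]]
top green [348, 156, 24, 21, 365] [359.4603 165.9479] [ 0.6577 -0.4386  0.01  ]
[[ 0.6494 -0.3818]
 [ 0.7149 -0.4514]
 [ 0.6656 -0.4959]
 [ 0.6006 -0.4262]]
top green [168, 170, 18, 24, 290] [175.6862 181.931 ] [0.6146 0.2548 0.01  ]
[[0.6605 0.2863]
 [0.6683 0.2324]
 [0.5796 0.218 ]
 [0.572  0.2715]]
top yellow [162, 157, 16, 12, 142] [169.3239 162.2324] [0.6428 0.2283 0.25  ]
scene red [252, 89, 13, 12, 120] [257.7167  94.4333] [-0.0188  0.4377  0.092 ]
scene red [171, 222, 7, 5, 16] [174.3125 223.75  ] [ 0.4533 -0.3866  0.092 ]
scene red [231, 226, 9, 7, 36] [235.2222 229.1389] [ 0.6158 -0.23    0.092 ]
scene red [139, 268, 7, 7, 23] [141.913  270.6522] [ 0.5522 -0.5726  0.092 ]
scene red [251, 271, 11, 10, 56] [255.8929 275.0714] [ 0.8056 -0.2957  0.092 ]
scene green [0, 0, 94, 94, 6729] [40.2278 41.6144] [-1.6091 -0.2143  0.01  ]
[[-2.6513 -0.2051]
 [-2.1773  0.4199]
 [-0.731  -0.2082]
 [-1.0611 -0.6195]]
scene green [253, 80, 13, 10, 86] [259.686   84.2558] [-0.1981  0.6152  0.01  ]
scene green [302, 179, 39, 28, 497] [321.0322 193.3159] [0.6537 0.216  0.01  ]
[[0.5959 0.1562]
 [0.5543 0.2759]
 [0.7049 0.283 ]
 [0.7379 0.1683]]
scene green [382, 207, 37, 55, 422] [398.4052 235.7725] [1.0006 0.2788 0.01  ]
[[1.0152 0.1388]
 [0.9381 0.4702]
 [0.9728 0.4738]
 [1.0448 0.1452]]
scene green [186, 253, 20, 34, 497] [195.1851 269.9577] [ 0.6169 -0.4157  0.01  ]
[[ 0.5392 -0.4186]
 [ 0.5646 -0.3587]
 [ 0.6886 -0.412 ]
 [ 0.6636 -0.4673]]
scene yellow [325, 140, 11, 9, 52] [329.3846 143.75  ] [0.6209 0.2429 0.25  ]
rim [ 0.5125 -0.2171  0.08  ]
post scene [316.7836 121.0604]
(450, 780, 3)
```

View pics/c1.png

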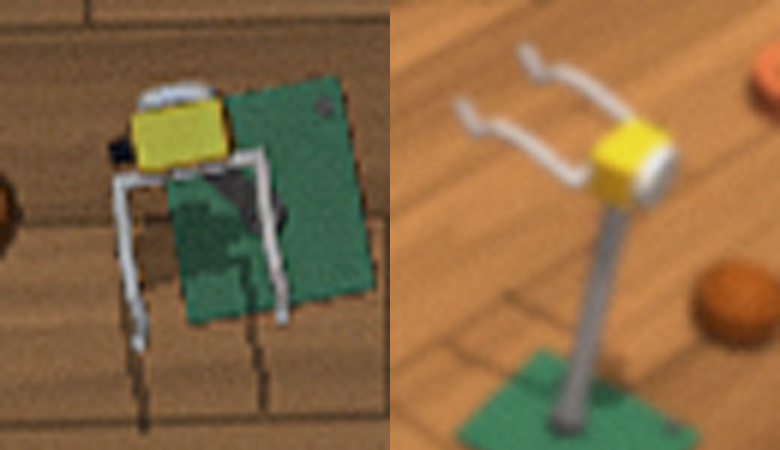

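The crop shows both prong tips: top-view (163.3,197.5) and (187,193.3), scene-view (312.5,128) and (301.7,136.7). It also shows three plate corners.

```bash
python3 - <<'E'
from h import *
np.set_printoptions(precision=4,suppress=True)
T,S=cam("top"),cam("scene")
a=tri(T,(187,193.3),S,(301.7,136.7));b=tri(T,(163.3,197.5),S,(312.5,128));print("tips",a,b)
P=[onz(T,p,.01)[:2] for p in((196.7,153),(202.5,187.8),(171.7,193.8))];print("corners",P,np.linalg.norm(P[0]-P[1]),np.linalg.norm(P[1]-P[2]))
ex=(P[0]-P[1])/np.linalg.norm(P[0]-P[1]);yaw=np.arctan2(ex[1],ex[0]);O=(P[1]+P[2])/2-.032*ex;print("yaw",yaw,"origin",O)
d=(a[0]-b[0])[:2];print("tip yaw",np.arctan2(d[0],-d[1]), np.linalg.norm(d), "seat from tips",(a[0]+b[0])[:2]/2+.014*ex)
im=cv2.imread("pics/top0.png")[:,:,::-1].copy()
hsv=cv2.cvtColor(im,cv2.COLOR_RGB2HSV);print(hsv[175,300:314])
m=(((hsv[...,0]<6)|(hsv[...,0]>170))&(hsv[...,1]>170)&(hsv[...,2]>80)).astype('uint8');n,l,s,c=cv2.connectedComponentsWithStats(m)
for i in range(1,n):
    if s[i][4]>10: print(s[i],c[i],onz(T,c[i],.096))
m=((hsv[...,1]<60)&(hsv[...,2]>110)).astype('uint8');n,l,s,c=cv2.connectedComponentsWithStats(m)
for i in range(1,n):
    if s[i][4]>150: print("grey",s[i],c[i],onz(T,c[i],.1))
cv2.imwrite("pics/c2.png",cv2.resize(im[160:230,270:340,::-1],None,fx=8,fy=8,interpolation=cv2.INTER_CUBIC))
E
```

```text
tips (array([0.5381, 0.1682, 0.2713]), np.float64(0.0007200377242620518)) (array([0.5267, 0.2426, 0.2717]), np.float64(0.0008230587922477452))
corners [array([0.7235, 0.1751]), array([0.5898, 0.1541]), array([0.5701, 0.2697])] 0.13536778559999027 0.11721292010026924
yaw 0.1557909144753519 origin [0.5483 0.2069]
tip yaw 0.15171683801465916 0.0752731089352272 seat from tips [0.5462 0.2076]
[[ 16 137 106]
 [  5 211  75]
 [  1 194 108]
 [  1 203 113]
 [179 194 117]
 [179 206 120]
 [  1 218 124]
 [  0 208 131]
 [  1 203 137]
 [  0 198 148]
 [  1 198 151]
 [  0 207 137]
 [  1 206 156]
 [179 189 143]]
[320 116   6  12  49] [322.4286 121.2653] [ 0.8101 -0.2939  0.096 ]
[302 171  12   6  51] [307.451  173.8627] [ 0.6185 -0.232   0.096 ]
[397 192   9   5  28] [401.1429 193.9286] [ 0.538  -0.5605  0.096 ]
[346 222  10   4  35] [350.7143 223.2857] [ 0.439  -0.3767  0.096 ]
grey [288 188  33  33 622] [302.2428 205.8135] [ 0.5044 -0.2087  0.1   ]
grey [339 235  25  26 357] [348.8655 247.2045] [ 0.3561 -0.3651  0.1   ]
grey [420 269  29  74 247] [434.0364 306.0769] [ 0.15  -0.645  0.1  ]
grey [401 276  31  73 258] [416.155  312.1628] [ 0.1313 -0.5826  0.1   ]
grey [ 52 329  22  37 161] [ 58.7888 345.6646] [0.0512 0.6322 0.1   ]
```

View pics/c2.png

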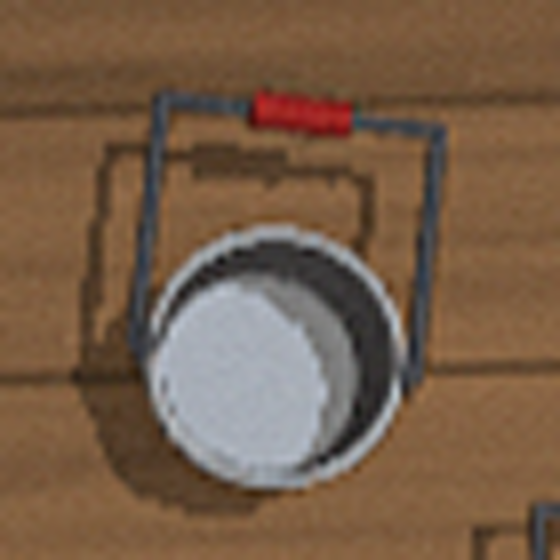

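```bash
python3 - <<'E'
from h import *
np.set_printoptions(precision=4,suppress=True)
T=cam("top")
f=lambda x,y,z:onz(T,(x/8+270-.44,y/8+160-.44),z)[:2]
A,B,e1,e2,c=f(163,97,.092),f(440,130,.092),f(140,345,.092),f(412,382,.092),f(277,357,.1)
print(A,B,"bar",np.linalg.norm(A-B),"yaw",np.arctan2((B-A)[0],-(B-A)[1]),"mid",(A+B)/2)
print("ears mid",(e1+e2)/2,"rim c",c, "dist",np.linalg.norm((A+B)/2-c), np.arctan2(*((A+B)/2-c)[::-1]))
E
python3 -m pendant '[[0,0,-0.1,1,-3,5,8],[0,0,-0.2,3,-8,10,6],[0,0,-0.35,5,-13,12,4.5],[0,0,-0.45,7,-18,12,4.5],[0,0,-0.6,9,-23,12,4.5],[0,0,-0.7,11,-28,12,4.5],[0,0,-0.8,13,-33,12,4.5],[0,0,-0.9,16,-38,12,4.5],[0,0,-1.0,18,-42,12,4.5],[0,0,-1.1,20,-46,12,4.5],[0,0,-1.2,22,-50,12,4.5],[0,0,-1.26,24,-54,12,4.5]]' 40
```

```text
[ 0.6287 -0.1701] [ 0.6105 -0.2932] bar 0.12440574250846441 yaw -0.1462147104185234 mid [ 0.6196 -0.2317]
ears mid [ 0.5079 -0.2159] rim c [ 0.51   -0.2157] dist 0.1107490428313913 -0.14413141498645765
clock: 1.3
ee_pos: [0.482, 0.0594, 0.3696]
eef_rot: [-0.0, 0.998, -0.059, -0.001]
contact_force: [1.1, 1.1, -0.7]
gripper_width: 0.531
```

```bash
python3 -m pendant '[[0,0,0,2,-4,0,4.5],[0,0,0,4,-8,-1,4.5],[0,0,0,6,-12,-3,4.5],[0,0,0,8,-16,-5,4.5],[0,0,0,10,-20,-7,4.5],[0,0,-0.03,12,-24,-9,4.5],[0,0,-0.03,13,-28,-11,4.5],[0,0,-0.03,13.7,-29.1,-13,4.5],[0,0,-0.03,13.7,-29.1,-13,4.5],[0,0,-0.03,13.7,-29.1,-13,4.5]]'
python3 - <<'E'
from h import *
np.set_printoptions(precision=4,suppress=True)
s=get_state();im=snapshot("wrist");C=cam("wrist",s);print(s["ee_pos"],s["eef_rot"])
cv2.imwrite("pics/w1.png",im[:,:,::-1])
hsv=cv2.cvtColor(im,cv2.COLOR_RGB2HSV)
m=(((hsv[...,0]<6)|(hsv[...,0]>170))&(hsv[...,1]>160)&(hsv[...,2]>60)).astype('uint8');n,l,st,c=cv2.connectedComponentsWithStats(m)
for i in range(1,n):
    if st[i][4]>100:
        r=cv2.minAreaRect(cv2.findContours((l==i).astype('uint8'),0,2)[0][0]);print(st[i],c[i],onz(C,r[0],.095));b=np.array([onz(C,p,.095)[:2] for p in cv2.boxPoints(r)]);print(b,r)
E
```

```text
clock: 2.3
ee_pos: [0.6187, -0.2311, 0.239]
eef_rot: [-0.0, 0.997, -0.074, -0.002]
contact_force: [-0.4, 0.0, 0.8]
gripper_width: 0.53
[ 0.6187 -0.2311  0.239 ] [-0.0005  0.9972 -0.0743 -0.0015]
[ 243  158   21   55 1089] [253.214  184.8384] [ 0.6163 -0.2315  0.095 ]
[[ 0.6118 -0.208 ]
 [ 0.6277 -0.2104]
 [ 0.6211 -0.2562]
 [ 0.6044 -0.2537]] ((253.0, 185.0), (54.0, 20.0), 90.0)
[ 455  206   57   34 1122] [485.4251 222.3895] [ 0.8063 -0.294   0.095 ]
[[ 0.7801 -0.2883]
 [ 0.8263 -0.2802]
 [ 0.8327 -0.2997]
 [ 0.7856 -0.3083]] ((484.7523498535156, 222.9871368408203), (21.23126220703125, 58.80146789550781), 73.68614959716797)
```

View pics/w1.png

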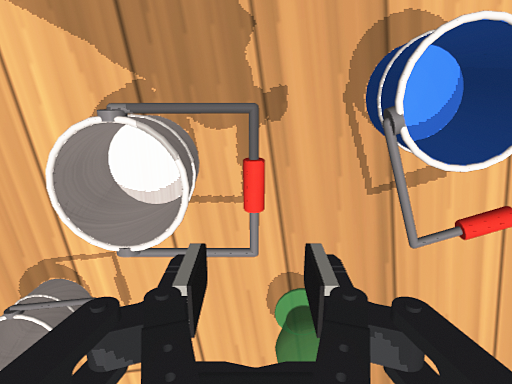

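The wrist view shows the red grip between the jaw lines at (253,185). Its arms run left to the bare pail, and the blue pail on the right is clear of the jaws.

```bash
python3 -m pendant '[[0,0,0,-0.2,0,-4,4.5],[0,0,0,-0.2,0,-8,4.5],[0,0,0,-0.2,0,-11,4.5],[0,0,0,-0.2,0,-13,4.5],[0,0,0,-0.2,0,-14.6,4.5],[0,0,0,-0.2,0,-14.7,4.5],[0,0,0,-0.2,0,-14.7,1],[0,0,0,-0.2,0,-14.7,1],[0,0,0,-0.2,0,-14.7,1],[0,0,0,-0.2,0,-14.7,1],[0,0,0,-0.2,0,-14.7,1],[0,0,0,-0.2,0,-14.7,1]]' 30
python3 - <<'E'
from h import *
s=get_state();print(s["ee_pos"],s["contact_force"],s["gripper_width"]*85)
E
```

```text
clock: 3.55
ee_pos: [0.6183, -0.2309, 0.094]
eef_rot: [-0.0, 0.997, -0.074, 0.001]
contact_force: [2.1, -0.9, 5.5]
gripper_width: 0.197
[ 0.61827182 -0.23090957  0.09400034] [ 2.11241401 -0.85254056  5.45948961] 16.76157194246515
```

```bash
python3 -m pendant '[[0,0,0,-0.03,0,0.7,1],[0,0,0,-0.1,0.01,1.4,1],[0,0,0,-0.2,0.03,2.1,1],[0,0,0,-0.37,0.05,2.85,1],[0,0,0,-0.6,0.08,3.5,1],[0,0,0,-0.83,0.12,4.2,1],[0,0,0,-1.1,0.17,4.9,1],[0,0,0,-1.45,0.21,5.5,1],[0,0,0,-1.8,0.27,6.1,1],[0,0,0,-2.25,0.33,6.7,1],[0,0,0,-2.7,0.4,7.25,1],[0,0,0,-3.19,0.47,7.78,1]]'
```

```text
clock: 4.75
ee_pos: [0.5861, -0.2261, 0.1723]
eef_rot: [-0.0, 0.997, -0.074, 0.001]
contact_force: [-0.3, 1.7, -1.5]
gripper_width: 0.195
```

```bash
python3 -m pendant '[[0,0,0,-0.55,0.08,0.5,1],[0,0,0,-1.07,0.16,0.95,1],[0,0,0,-2.25,0.33,1.72,1],[0,0,0,-3.53,0.52,2.35,1],[0,0,0,-4.2,0.62,2.6,1],[0,0,0,-4.88,0.71,2.8,1],[0,0,0,-5.6,0.81,2.95,1],[0,0,0,-6.28,0.92,3.05,1],[0,0,0,-7,1.02,3.1,1],[0,0,0,-7.7,1.12,3.1,1],[0,0,0,-7.7,1.12,3.1,1],[0,0,0,-7.7,1.12,3.1,1]]'
python3 - <<'E'
from h import *
a=snapshot("scene");cv2.imwrite("pics/s2.png",cv2.resize(a[150:260,150:300,::-1],None,fx=4,fy=4,interpolation=cv2.INTER_CUBIC))
E
```

```text
clock: 5.95
ee_pos: [0.5101, -0.2149, 0.2049]
eef_rot: [-0.0, 0.997, -0.073, 0.003]
contact_force: [1.2, 1.9, 11.1]
gripper_width: 0.198
```

View pics/s2.png

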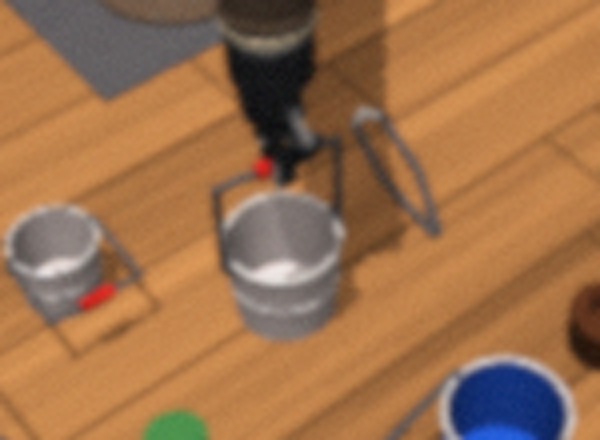

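The bail stands upright in the fingers and the pail is on the bench. The +11 N reading means I am pressing down slightly, so I'll ease up before lifting.

```bash
python3 -m pendant '[[0,0,0,0,0,0.1,1],[0,0,0,0,0,0.1,1],[0,0,0,0,0,0.2,1],[0,0,0,0,0,0.2,1],[0,0,0,0,0,0.2,1],[0,0,0,0,0,0.2,1]]'
```

```text
clock: 6.6
ee_pos: [0.51, -0.2149, 0.2066]
eef_rot: [-0.0, 0.997, -0.074, 0.002]
contact_force: [0.3, 0.7, -5.2]
gripper_width: 0.193
```

```bash
python3 -m pendant '[[0,0,0,0,0,0.2,1],[0,0,0,0,0,0.5,1],[0,0,0,0,0,1,1],[0,0,0,0,0,2,1],[0,0,0,0,0,3,1],[0,0,0,0,0,4,1],[0,0,0,0,0,5,1],[0,0,0,0,0,5,1],[0,0,0,0,0,5,1]]'
```

```text
clock: 7.5
ee_pos: [0.5101, -0.2148, 0.2568]
eef_rot: [-0.0, 0.997, -0.073, 0.003]
contact_force: [0.7, -0.2, -4.6]
gripper_width: 0.198
```

```bash
python3 -m pendant '[[0,0,0,-0.1,0.5,1,1],[0,0,0.02,-0.3,1.5,2,1],[0,0,0.04,-0.6,3,3,1],[0,0,0.06,-0.9,5,4,1],[0,0,0.09,-1.3,7,5,1],[0,0,0.12,-1.6,9,5.3,1],[0,0,0.14,-2,11,5.3,1],[0,0,0.16,-2.3,13,5.3,1],[0,0,0.18,-2.7,15,5.3,1],[0,0,0.2,-3,17,5.3,1],[0,0,0.22,-3.4,19,5.3,1],[0,0,0.24,-3.8,21,5.3,1]]'
python3 -m pendant '[[0,0,0.01,-0.3,2,0,1],[0,0,0.02,-0.7,4,0,1],[0,0,0.03,-1,6,0,1],[0,0,0.04,-1.4,8,0,1],[0,0,0.05,-1.8,10,0,1],[0,0,0.06,-2.1,12,0,1],[0,0,0.06,-2.5,14,0,1],[0,0,0.06,-2.8,16,0,1],[0,0,0.06,-3.1,17.8,0,1],[0,0,0.06,-3.3,19,0,1],[0,0,0.06,-3.4,19.5,0,1],[0,0,0.06,-3.4,19.5,0,1]]'
python3 - <<'E'
from h import *
a=snapshot("top");b=snapshot("scene");w=snapshot("wrist")
f=lambda i,x,y,ww,h,k:cv2.resize(i[y:y+h,x:x+ww,::-1],None,fx=k,fy=k,interpolation=cv2.INTER_CUBIC)
cv2.imwrite("pics/m1.png",np.hstack([f(a,130,130,80,100,4),f(b,250,100,110,100,4)]));cv2.imwrite("pics/w2.png",w[:,:,::-1])
E
```

```text
clock: 8.7
ee_pos: [0.4716, -0.0035, 0.3106]
eef_rot: [-0.001, 0.999, 0.048, 0.003]
contact_force: [1.0, 0.3, -3.9]
gripper_width: 0.199
clock: 9.9
ee_pos: [0.4374, 0.1918, 0.3108]
eef_rot: [-0.001, 0.997, 0.078, 0.003]
contact_force: [0.1, -1.3, -4.3]
gripper_width: 0.194
```

View pics/m1.png

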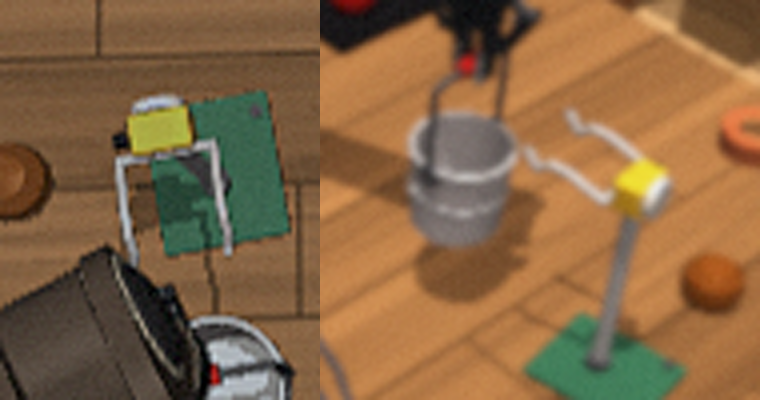

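View pics/w2.png

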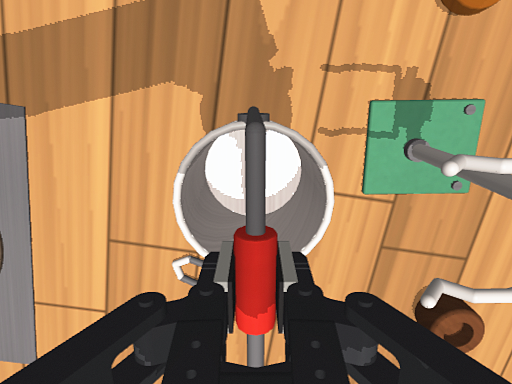

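The wrist view shows the prong tips at about (450,165) and (430,292), with the pail hanging plumb and the grip square in the jaws.

```bash
python3 - <<'E'
from h import *
np.set_printoptions(precision=4,suppress=True)
s=get_state();C=cam("wrist",s)
w=cv2.imread("pics/w2.png");g=w.min(axis=2);m=((g>150)).astype('uint8')
n,l,st,c=cv2.connectedComponentsWithStats(m)
tips=[]
for i in range(1,n):
    if st[i][0]>400 and st[i][4]>80:
        ys,xs=np.where(l==i);k=xs<xs.min()+16;print(st[i],xs.min(),xs[k].mean(),ys[k].mean());tips.append((xs.min()+9,ys[k].mean()))
t=np.array([.153]);e=np.array([np.cos(.153),np.sin(.153)]);nn=np.array([-e[1],e[0]])
for A,B in (((450,165),(430,292)),tuple(tips[:2])):
  for z in(.255,.265,.275,.285):
    a,b=onz(C,A,z)[:2],onz(C,B,z)[:2];M=(a+b)/2;d=a-b
    print(z,a,b,"gap",np.linalg.norm(d),"yaw",np.arctan2(-d[0],d[1]),"rel tool: x",(M-s["ee_pos"][:2])@e,"y",(M-s["ee_pos"][:2])@nn)
E
```

```text
[444 156  68  21 933] 444 451.72906403940885 168.192118226601
[ 422  282   90   26 1018] 422 430.4539877300613 300.4846625766871
0.255 [0.5373 0.2422] [0.5509 0.1636] gap 0.07978483635196687 yaw 0.17150293290849092 rel tool: x 0.10696892264376982 y -0.003942049219381291
0.265 [0.5311 0.2435] [0.5439 0.1693] gap 0.0753560704727458 yaw 0.1715029329084898 rel tool: x 0.10098377501387665 y 0.000537899589866674
0.275 [0.5249 0.2449] [0.537 0.175] gap 0.07092730459352474 yaw 0.17150293290849009 rel tool: x 0.09499862738398346 y 0.005017848399114667
0.285 [0.5186 0.2462] [0.53   0.1807] gap 0.06649853871430368 yaw 0.1715029329084904 rel tool: x 0.0890134797540903 y 0.009497797208362661
0.255 [0.5395 0.2407] [0.5534 0.1578] gap 0.08407609760727784 yaw 0.16598164778702512 rel tool: x 0.10872777249195009 y -0.007873246445203846
0.265 [0.5332 0.2421] [0.5463 0.1638] gap 0.07940912867726015 yaw 0.16598164778702498 rel tool: x 0.10264499309955097 y -0.003175081331526674
0.275 [0.5268 0.2436] [0.5392 0.1698] gap 0.07474215974724252 yaw 0.16598164778702465 rel tool: x 0.09656221370715173 y 0.0015230837821504858
0.285 [0.5205 0.245 ] [0.5321 0.1759] gap 0.07007519081722492 yaw 0.16598164778702582 rel tool: x 0.09047943431475261 y 0.006221248895827575
```

```bash
python3 -m pendant '[[0,0,0,0.5,0.08,0,1],[0,0,0,1.5,0.2,0,1],[0,0,0,3,0.45,0,1],[0,0,0,4.5,0.7,0,1],[0,0,0,6,0.9,0,1],[0,0,0,7.5,1.15,0,1],[0,0,0,9,1.4,0,1],[0,0,0,10,1.5,0,1],[0,0,0,10.6,1.6,0,1],[0,0,0,10.95,1.65,0,1],[0,0,0,10.95,1.65,0,1],[0,0,0,10.95,1.65,0,1]]'
python3 - <<'E'
from h import *
np.set_printoptions(precision=4,suppress=True)
s=get_state();C=cam("wrist",s);print(s["ee_pos"],s["contact_force"])
a=snapshot("scene");w=snapshot("wrist")
f=lambda i,x,y,ww,h,k:cv2.resize(i[y:y+h,x:x+ww,::-1],None,fx=k,fy=k,interpolation=cv2.INTER_CUBIC)
cv2.imwrite("pics/m2.png",np.hstack([f(a,280,90,90,96,4),w[:,:,::-1][:, 60:450]]))
e=np.array([np.cos(.153),np.sin(.153),0]);n=np.array([-e[1],e[0],0]);O=np.array([.547,.2073,0])
for z in(.25,.26): print(z,[proj(C,O+[0,0,z]+k*.038*n+dx*e) for k in(1,-1) for dx in (-.014,0)])
E
```

```text
clock: 11.25
ee_pos: [0.5469, 0.2069, 0.3107]
eef_rot: [-0.001, 0.997, 0.077, 0.003]
contact_force: [-0.2, -0.6, -5.4]
gripper_width: 0.197
[0.5469 0.2069 0.3107] [-0.187  -0.571  -5.3897]
0.25 [array([229.843 , 158.9735]), array([255.1056, 158.949 ]), array([232.5657, 279.3334]), array([255.0935, 279.2693])]
0.26 [array([228.5948, 162.8516]), array([255.2067, 162.8242]), array([231.588 , 288.4718]), array([255.1825, 288.4012])]
```

View pics/m2.png

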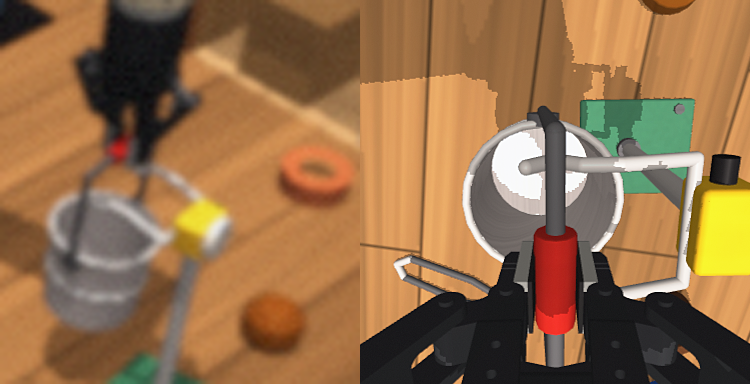

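The near prong tip shows at wrist column ~226, row 167, against about (227,166) predicted, and the crossbar lies just inside it over the valley. Now I'll lower gently.

```bash
python3 -m pendant '[[0,0,0,0,0.05,-0.3,1],[0,0,0,0,0.05,-0.7,1],[0,0,0,0,0.05,-1.2,1],[0,0,0,0,0.05,-1.7,1],[0,0,0,0,0.05,-2.2,1],[0,0,0,0,0.05,-2.6,1],[0,0,0,0,0.05,-3,1],[0,0,0,0,0.05,-3,1],[0,0,0,0,0.05,-3,1]]'
python3 -m pendant '[[0,0,0,0,0,-0.1,1],[0,0,0,0,0,-0.2,1],[0,0,0,0,0,-0.3,1],[0,0,0,0,0,-0.4,1],[0,0,0,0,0,-0.5,1],[0,0,0,0,0,-0.6,1],[0,0,0,0,0,-0.6,1],[0,0,0,0,0,-0.6,1]]'
python3 -m pendant '[[0,0,0,0,0,-0.1,1],[0,0,0,0,0,-0.2,1],[0,0,0,0,0,-0.3,1],[0,0,0,0,0,-0.3,1],[0,0,0,0,0,-0.3,1]]'
```

```text
clock: 12.25
ee_pos: [0.5468, 0.2075, 0.2808]
eef_rot: [-0.001, 0.997, 0.077, 0.003]
contact_force: [-0.8, -0.7, -4.0]
gripper_width: 0.196
clock: 13.05
ee_pos: [0.5467, 0.2074, 0.2747]
eef_rot: [-0.001, 0.997, 0.077, 0.002]
contact_force: [-0.1, -0.5, -4.2]
gripper_width: 0.195
clock: 13.55
ee_pos: [0.5467, 0.2074, 0.2717]
eef_rot: [-0.001, 0.997, 0.077, 0.003]
contact_force: [-0.1, -0.2, -4.2]
gripper_width: 0.196
```

```bash
python3 -m pendant '[[0,0,0,0,0,-0.1,1],[0,0,0,0,0,-0.2,1],[0,0,0,0,0,-0.2,1],[0,0,0,0,0,-0.2,1]]'
python3 -m pendant '[[0,0,0,0,0,-0.1,1],[0,0,0,0,0,-0.2,1],[0,0,0,0,0,-0.2,1],[0,0,0,0,0,-0.2,1]]'
```

```text
clock: 13.95
ee_pos: [0.547, 0.2075, 0.2699]
eef_rot: [-0.001, 0.997, 0.077, 0.003]
contact_force: [0.9, 1.6, -2.4]
gripper_width: 0.195
clock: 14.35
ee_pos: [0.5474, 0.2075, 0.2684]
eef_rot: [-0.001, 0.997, 0.077, 0.003]
contact_force: [1.0, 0.4, 0.1]
gripper_width: 0.196
```

```bash
python3 -m pendant '[[0,0,0,0,0,-0.1,1],[0,0,0,0,0,-0.1,1],[0,0,0,0,0,-0.1,1]]'
```

```text
clock: 14.65
ee_pos: [0.5476, 0.2076, 0.2677]
eef_rot: [-0.001, 0.997, 0.077, 0.004]
contact_force: [0.9, 0.4, 2.7]
gripper_width: 0.197
```

```bash
python3 -m pendant '[[0,0,0,0,0,0.05,1],[0,0,0,0.1,0,0.05,1],[0,0,0,0.2,0,0.05,1],[0,0,0,0.2,0,0.05,1],[0,0,0,0.2,0,0.05,1]]'
python3 -m pendant '[[0,0,0,-0.1,0,0,1],[0,0,0,-0.2,0,0,1],[0,0,0,-0.3,0,0,1],[0,0,0,-0.4,0,0,1],[0,0,0,-0.4,0,0,1]]'
python3 - <<'E'
from h import *
a=snapshot("scene");w=snapshot("wrist")
f=lambda i,x,y,ww,h,k:cv2.resize(i[y:y+h,x:x+ww,::-1],None,fx=k,fy=k,interpolation=cv2.INTER_CUBIC)
cv2.imwrite("pics/m3.png",np.hstack([f(a,285,100,65,80,5)[:384],w[:,:,::-1][:, 60:450]]))
E
```

```text
clock: 15.15
ee_pos: [0.5481, 0.2076, 0.2675]
eef_rot: [-0.001, 0.997, 0.077, 0.002]
contact_force: [-5.0, -1.2, 1.2]
gripper_width: 0.197
clock: 15.65
ee_pos: [0.5471, 0.2075, 0.2686]
eef_rot: [-0.001, 0.997, 0.077, 0.005]
contact_force: [10.4, -0.0, -0.3]
gripper_width: 0.197
```

View pics/m3.png

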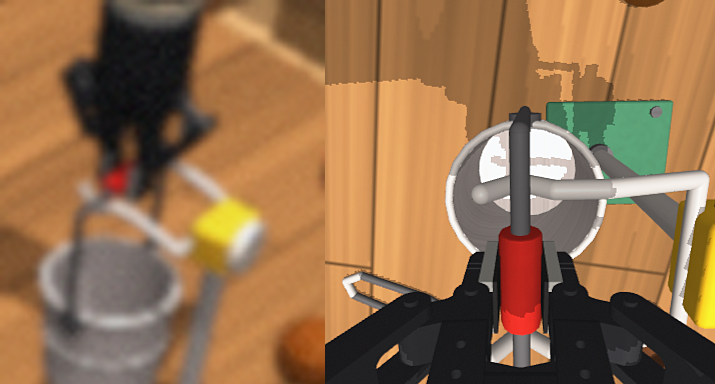

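Both sideways nudges met firm restoring force within about 1 mm, and the picture shows the crossbar crossing the prong inside its upturned tip. So it is seated in the valley. I'll relax to neutral, settle, then open.

```bash
python3 -m pendant '[[0,0,0,0.07,0,0,1],[0,0,0,0.07,0,0,1],[0,0,0,0.07,0,0,1],[0,0,0,0.07,0,0,1]]'
```

```text
clock: 16.15
ee_pos: [0.5478, 0.2075, 0.2684]
eef_rot: [-0.001, 0.997, 0.077, 0.005]
contact_force: [1.3, 0.3, -0.1]
gripper_width: 0.196
```

```bash
python3 -m pendant '[[0,0,0,0,0,0,1],[0,0,0,0,0,0,1.8],[0,0,0,0,0,0,2],[0,0,0,0,0,0,2.3],[0,0,0,0,0,0,2.7],[0,0,0,0,0,0,3.2],[0,0,0,0,0,0,3.8],[0,0,0,0,0,0,4],[0,0,0,0,0,0,4],[0,0,0,0,0,0,4],[0,0,0,0,0,0,4]]' 20
python3 -m pendant '[[0,0,0,0,0,0.5,4],[0,0,0,0,0,1,4],[0,0,0,0,0,2,4],[0,0,0,0,0,3,4],[0,0,0,0,0,4,4],[0,0,0,0,0,6,4],[0,0,0,0,0,8,4],[0,0,0,0,0,10,4],[0,0,0,0,0,10,4],[0,0,0,0,0,10,4],[0,0,0,0,0,10,4],[0,0,0,0,0,10,4]]'
python3 - <<'E'
from h import *
s=get_state();C=cam("wrist",s)
a=snapshot("scene");w=snapshot("wrist")
f=lambda i,x,y,ww,h,k:cv2.resize(i[y:y+h,x:x+ww,::-1],None,fx=k,fy=k,interpolation=cv2.INTER_CUBIC)
cv2.imwrite("pics/m4.png",np.hstack([f(a,275,100,78,96,4),w[:,:,::-1][:, 60:450]]))
hsv=cv2.cvtColor(w,cv2.COLOR_RGB2HSV)
m=(((hsv[...,0]<6)|(hsv[...,0]>170))&(hsv[...,1]>160)&(hsv[...,2]>60)).astype('uint8');n,l,st,c=cv2.connectedComponentsWithStats(m)
for i in range(1,n):
    if st[i][4]>100: print(st[i],c[i],onz(C,c[i],.265))
E
```

```text
clock: 17.25
ee_pos: [0.5477, 0.2076, 0.2684]
eef_rot: [-0.001, 0.997, 0.077, 0.005]
contact_force: [-0.8, 0.2, -0.2]
gripper_width: 0.466
clock: 18.45
ee_pos: [0.5474, 0.2075, 0.3675]
eef_rot: [-0.001, 0.997, 0.077, 0.005]
contact_force: [0.4, 0.3, -1.1]
gripper_width: 0.467
[ 242  171   25   65 1520] [254.26315789 203.02763158] [0.547862   0.20552749 0.265     ]
```

View pics/m4.png

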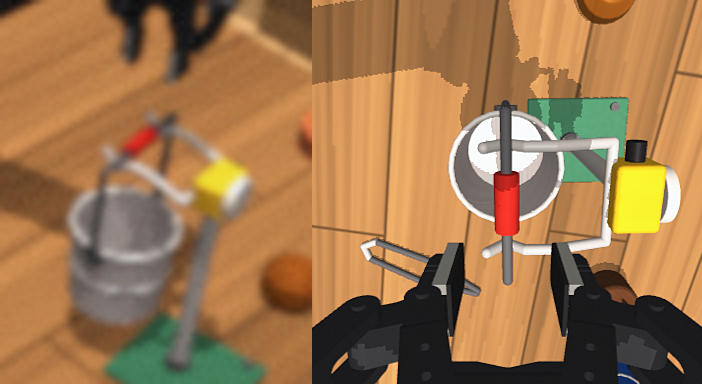

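The pail hangs released with the crossbar in both valleys, each tip to its left. I'll let it settle and check for motion.

```bash
python3 -m pendant '[[0,0,0,0,0,2,4],[0,0,0,0,0,2,4],[0,0,0,0,0,2,4],[0,0,0,0,0,2,4],[0,0,0,0,0,2,4],[0,0,0,0,0,2,4],[0,0,0,0,0,2,4],[0,0,0,0,0,2,4],[0,0,0,0,0,2,4],[0,0,0,0,0,2,4],[0,0,0,0,0,2,4],[0,0,0,0,0,2,4]]'
python3 - <<'E'
from h import *
p=None
for k in range(8):
    w=snapshot("wrist").astype(int)
    if p is not None: print((abs(w-p).max(axis=2)[90:240,190:370]>60).sum(),end=" ")
    else: f0=w
    p=w
print("first-last",(abs(p-f0).max(axis=2)[90:240,190:370]>60).sum())
finish_job()
E
```

```text
clock: 19.75
ee_pos: [0.5475, 0.2075, 0.3877]
eef_rot: [-0.001, 0.997, 0.077, 0.005]
contact_force: [0.1, 1.0, 0.1]
gripper_width: 0.468
1 0 0 0 0 0 0 first-last 1
the job is handed in; nothing more can be done
```

I swung the bail upright with the pail standing on the bench, lifted the pail and hung it by the bail on both prongs of the stand. I handed the job in at about 20 s on the robot's clock; no verdict is reported.

- **Swing and lift:** at the end of the swing the wrist read about 11 N pressing down on the bench. I eased it off before lifting.
- **Seating:** I first felt the hook with the tool at about 270 mm. My highest estimate of the load on the hook was about 7 N while lowering. It carried the whole weight (roughly 4.3 N) while the fingers still held the bail.
- **Sideways checks:** I nudged the bail about 1 mm each way to confirm it was in the valleys. The nudges met about 5 N and 10 N at the wrist, which I can't separate from the load on the hook. That is probably the nearest I came to the 14 N limit.
- **After release:** the last picture shows the crossbar on both prongs, inside the upturned tips. The grip is about 2 mm from my estimate of the seat.
- **Final stillness:** eight wrist frames over about 0.4 s showed no motion. The wrist force was about 1 N or less, with the gripper roughly 120 mm above the grip.

The checks disagreed by 3 mm on the grip's position at the start (top camera against wrist camera), and I went mostly with the wrist reading. I steered clear of the other things on the bench but did not measure their positions again at the end.

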